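Dip the coolant tank

ROBOT

A 7-joint arm with a two-finger parallel gripper is mounted at the origin on a cart in front of the work surface, level with it; the furniture and walls round the work are solid. World frame = base frame: x ahead of the robot, y to its left, z up, the work surface at z = 0. Lengths are in m, angles in rad, forces in N, time in s.
With the tool pointing down it reaches from about 0.425 to 0.95 m from the base axis. Payload 4.7 kg.
Tool frame: the origin (TCP) lies midway between the tips of the shut fingers; the grasp point (between the pads) lies 19 mm behind it; z points along the fingers, y is the line along which they close (so a half turn about z gives the same grasp; the last joint's range is limited). The gripper opens to 87 mm and grips with 3 to 60 N. Pads are 19 mm wide; open, the fingers measure 117 mm over their backs; the gripper's body (75 mm by 190 mm) begins 51 mm behind the grasp point.
Start: joints at [1.117, 0.469, -0.049, 1.532, 0.024, 1.141, -0.082], TCP at [0.278, -0.615, 0.223] pointing down, gripper open.
Joint ranges: [-2.59, 2.59], [-0.33, 1.99], [-1.39, 1.29], [0.1, 2.45], [-1.04, 4.18], [0.21, 1.99], [-2.66, 2.66]. Speed limits (rad/s): [2.57, 2.57, 3.14, 3.14, 3.14, 3.14, 3.14].

INTERFACE

Orientations are given as [roll, pitch, yaw] about the fixed x, y, z axes, in that order (R = Rz(yaw) Ry(pitch) Rx(roll)).
In Python, from bench import arm gives the robot as it stands.
- The arm moves only by the tool move_arm, never from a script. Its argument "moves" is a list of rows, each an object of numbers: "tx", "ty", "tz": the shift along the tool's x, y, z in cm; "ax", "ay", "az": the turn, a rotation vector about the tool's x, y, z in degrees; "fingers": the finger opening in cm, from 0 to 8.7. A call has exactly 10 rows; each row is the pose to reach, as a shift and turn from the pose commanded when the call began, along the tool's axes at that moment; what a row does not reach only later rows make up. A row lasts 1/10 s, in which the tool goes at most 50 mm and 8.59 degrees, less where a joint would pass 70% of its speed; a pose out of reach is approached as far as the arm can. A call with a gripper value outside its range is refused whole. The fingers move at their own pace and stop on an object; the grip force is fixed at half the most. Time passes only in rows, so rows that repeat a pose let the fingers close, or fill a call up. It gives the time, the measured TCP pose, the force, the opening and the grip force at its end, in the units of the state.
- arm.get_obs(): the state, without advancing time (a new reading comes with each control period).
- arm.grab_frame(name): name is "scene" or "top" or "wrist"; returns a dict with "pixels" (420x560x3 uint8, blue, green, red), "fx", "fy", "cx", "cy" (pixels), "dist" ([k1, k2, p1, p2, k3] as OpenCV has them; the pictures are not rectified), "R" (3x3) and "t" (3): a world point X has camera coordinates R X + t; the wrist camera has in their place "T_tool_cam" (4x4, takes a point from camera to tool coordinates, whose origin is the TCP and whose axes are the flange's). Camera axes: x right, y down, z forward; pixel columns grow to the right and rows downward; lengths in m; the calibration is good to about 2 mm. A picture is of the moment at which its call begins: read the wrist's pose just before it. There is no depth.
- arm.finish_job(): hands the job in; it is judged then, once.
Trained networks look in the newest picture that a camera, given by its name, has taken for a name from the list of things; names that differ only in an ending like _2 or _b are one class to them, and where a whole thing is asked for, a point or a joint stands for the part that bears it (a point fixed in the world has none). Each returns a list of dicts, best first, with "confidence" (0 to 1); they miss things now and then, are a little off and sometimes report something else, mostly with a low value. They report only what shows in the picture. A call takes as long as a camera call. They do not tell look-alikes from the thing itself.
- arm.silhouettes(camera, label): "region" (420x560 bool, what is visible of it) and "xy" ([column, row] in pixels, amid what is visible of it).
- arm.tip_of(camera, label): "xy" ([column, row] in pixels: a listed point, or the origin of a listed thing).
The state is a dict: "t": time; "joint_positions": joint angles; "qd": joint speeds; "joint_efforts": joint torques, N m; "ee_pos": TCP position; "tcp_rot": TCP orientation; "wrist_force": force on the tool from outside, world axes, zero at the start; "torque": the same for the moment, N m; "opening": opening from 0.0 (shut) to 1.0 (fully open); "grasp_force": force on a finger pad.
Only numpy, scipy, OpenCV 4.12 (cv2) and the standard library are available. Lean on these libraries where they do the work, as an engineer would, in place of code of your own. Each camera call takes 0.05 s, during which the arm holds its last target. There are 200 camera calls.

TASK

Check the coolant level: pull the tank of the grey coolant unit out by its bar handle to its stop, take the yellow-handled dipstick from its rest, push it into the slanting dip tube on the tank until its collar sits on the tube's mouth, and draw it right out again. Finish with the dipstick still in the gripper, its rod level and still a hand's breadth (about 100 mm) or more above the tool tray with the tip over the tray, so that the mark can be read while drops fall into the tray; do not put it down or let it go, and leave the tank pulled out. Do not knock over or push away the blue bottle, the timer or the magnifier.

Things in the scene. Friction and masses are not known exactly. Their poses are not given: they have to be found in the camera images.
- unit: Coolant unit, fixed to the worktop: light grey sheet-metal hood 180 (x, depth) x 180 (y, width) x 148 mm high, with two hose couplings on the rear of its top that reach 180 mm high. Origin at the centre of its underside; x points from its open front to its back, z up. The tank slides out of its front.
- tank (a joint): How far the tank is pulled out of the unit, in m along the unit's -x: 0 fully in, 0.110 at its stop. It starts 0 to 0.02 out, has friction (about 5 N to move it) and stays where it is left. The tank has a dark front panel 176 wide, its top edge 134 mm above the worktop, and a white lid 88 mm above the worktop behind it.
- tank_handle (a point): Centre of the round steel bar handle on the tank's front panel, 122 mm above the worktop; the bar is 11 mm thick and 120 mm long along the unit's y, 35 mm in front of the panel (clear gap about 30 mm) and 26 mm below the top of the hood. It moves with the tank.
- tube_mouth (a point): Centre of the open mouth of the steel dip tube on the tank, 126 mm above the worktop, 55 mm behind the front panel (under the hood until the tank is out); moves with the tank. Its z axis points out of the tube along its axis: up and to the unit's right (-y), 45 degrees from vertical. Tube 62 mm long, mouth 29 mm wide outside, flared inside from 22 to a 13 mm bore; below it the rod runs free.
- dipstick_grip (a point): Centre of the dipstick's yellow round handle, 22 mm thick and 46 mm long. The dipstick's own y axis runs from the handle to the tip. It starts lying level in the two notches of its rest, axis 43 mm above the worktop, handle overhanging the rest's end. Dipstick mass about 85 g.
- dipstick_collar (a point): Centre of the seating face of the dipstick's steel collar (26 mm wide, 6 mm thick), on its axis 35 mm from the handle's centre towards the tip; same axes as the grip. This face comes to rest on the tube's mouth.
- dipstick_tip (a point): Round tip of the dipstick's 8 mm steel rod, on its axis 115 mm beyond the collar face; same axes as the grip.
- tool_tray: Grey metal tool tray, fixed, 200 (x) x 350 (y) mm with a rim 20 mm high, turned 2 degrees; origin at the centre of its underside, x away from the robot. A spanner lies in it along its near edge.
- rest: Small bent-aluminium dipstick rest, fixed, standing in the tool tray: 50 (x) x 83 (y) mm, origin at the centre of its underside, 3 mm above the worktop. Its two uprights, 40 mm either side of its centre along y, are 49 mm high with notches 12 mm wide and 13 mm deep that carry the rod; the collar lies just beyond its -y end, the tip points along its +y.
- coolant_bottle: Blue bottle with black cap, 68 mm wide, 175 mm high, loose, a bystander; origin at the centre of its underside.
- timer: White timer with coloured buttons, 60 x 65 x 26 mm, loose, a bystander; origin at the centre of its underside.
- magnifier: Black hand lens, 54 x 157 x 15 mm, lying flat, loose, a bystander; origin at the centre of its underside.
Things that resemble listed ones, but are neither listed nor needed, are in the scene too. Several things look just like the rest: the one meant starts farthest from the robot's base.

How it is judged:
By the outcome, as a careful person would: the job done as asked, in the order asked, and still so for the second after the job is handed in, while the arm keeps its last pose, push and grip.
It also fails if it takes over 69 s, if anything falls off the work surface, if the arm or the gripper's body presses on something with over 40 N, if the wrist force passes 120 N, or if a joint passes its speed limit or range.

## Working session

There is one attempt and no reset: what is moved stays moved. The work goes in short steps, Python scripts to look and compute and a tool call to move; the robot and the scene stay as the last step left them, time stands still between calls to the robot, and variables do not carry over. Pictures are saved under pics/ and viewed, at most 10 in all, crops included, and the job is handed in when it is done.

Besides the shell and the picture viewer there is one more tool, called as name(argument=value, ...) on one line, values as JSON. move_arm: Moves the arm, as the interface text tells. Its arguments: {"type":"object","properties":{"moves":{"type":"array"}},"required":["moves"]}

```bash
ls; mkdir -p pics; cat > h.py <<'E'
import numpy as np, cv2
from scipy.spatial.transform import Rotation as Ro
from bench import arm
def cam(f,obs=None):
    K=np.array([[f["fx"],0,f["cx"]],[0,f["fy"],f["cy"]],[0,0,1]]);d=np.array(f["dist"],float)
    if "R" in f: R=np.array(f["R"]);t=np.array(f["t"])
    else:
        T=np.eye(4);T[:3,:3]=rot(obs);T[:3,3]=obs["ee_pos"]
        M=np.linalg.inv(T@np.array(f["T_tool_cam"]));R=M[:3,:3];t=M[:3,3]
    return K,d,R,t
def rot(o):
    r=np.array(o["tcp_rot"])
    return r if r.shape==(3,3) else (Ro.from_euler('xyz',r).as_matrix() if r.size==3 else Ro.from_quat(r).as_matrix())
def ray(c,xy):
    K,d,R,t=c
    u=cv2.undistortPoints(np.array([[xy]],float),K,d)[0,0]
    return -R.T@t, R.T@np.array([u[0],u[1],1])
def atz(c,xy,z):
    o,v=ray(c,xy); return o+v*(z-o[2])/v[2]
def tri(obs):
    A=np.zeros((3,3));b=np.zeros(3)
    for c,xy in obs:
        o,v=ray(c,xy);v=v/np.linalg.norm(v);P=np.eye(3)-np.outer(v,v);A+=P;b+=P@o
    X=np.linalg.solve(A,b);return X
def proj(c,X):
    K,d,R,t=c
    return cv2.projectPoints(np.array(X,float).reshape(-1,1,3),cv2.Rodrigues(R)[0],t,K,d)[0].reshape(-1,2)
E
cat > a.py <<'E'
from h import *
np.set_printoptions(precision=3,suppress=True)
o=arm.get_obs();print(o["tcp_rot"],o["ee_pos"])
for n in ["scene","top","wrist"]:
    f=arm.grab_frame(n);cv2.imwrite(f"pics/{n}0.png",f["pixels"]);c=cam(f,o);print(n,"cam at",-c[2].T@c[3])
    for l,z in [("unit",0),("tank_handle",.122),("tube_mouth",.126),("dipstick_grip",.043),("dipstick_collar",.043),("dipstick_tip",.043),("tool_tray",0),("rest",.003),("coolant_bottle",0),("timer",0),("magnifier",0)]:
        for r in arm.tip_of(n,l)[:4]: print(n,l,np.round(r["xy"]),round(r["confidence"],2),atz(c,r["xy"],z))
E
python3 a.py; python3 -c "
import cv2,numpy as np
a=cv2.imread('pics/scene0.png');cv2.imwrite('pics/s.png',cv2.resize(a,(800,600)))
a=cv2.imread('pics/top0.png');cv2.imwrite('pics/t.png',cv2.resize(a,(800,600)))"
```

```text
pics
[-3.14   0.     0.425] [ 0.278 -0.614  0.221]
scene cam at [0.075 0.778 0.892]
scene unit [187. 284.] 0.72 [0.613 0.277 0.   ]
scene tank_handle [232. 270.] 0.87 [0.472 0.265 0.122]
scene dipstick_grip [309. 208.] 0.63 [ 0.439 -0.09   0.043]
scene dipstick_collar [299. 216.] 0.46 [ 0.451 -0.043  0.043]
scene dipstick_tip [268. 236.] 0.48 [0.49  0.065 0.043]
scene dipstick_tip [269. 193.] 0.24 [ 0.574 -0.093  0.043]
scene rest [308. 313.] 0.92 [0.299 0.214 0.003]
scene rest [289. 238.] 0.59 [0.453 0.01  0.003]
scene coolant_bottle [228. 220.] 0.8 [0.648 0.028 0.   ]
scene coolant_bottle [289. 169.] 0.23 [ 0.601 -0.282 -0.   ]
scene timer [288. 165.] 0.59 [ 0.613 -0.298  0.   ]
scene magnifier [266. 193.] 0.52 [ 0.608 -0.134  0.   ]
top cam at [ 0.405 -0.009  1.322]
top unit [164. 163.] 0.91 [0.61  0.301 0.   ]
top tank_handle [163. 209.] 0.73 [0.484 0.273 0.122]
top dipstick_grip [314. 230.] 0.7 [ 0.437 -0.079  0.043]
top dipstick_collar [300. 223.] 0.77 [ 0.455 -0.044  0.043]
top dipstick_collar [401. 163.] 0.74 [ 0.601 -0.292  0.043]
top dipstick_tip [255. 213.] 0.84 [0.478 0.065 0.043]
top dipstick_tip [315. 231.] 0.51 [ 0.434 -0.08   0.043]
top rest [200. 287.] 0.81 [0.295 0.206 0.003]
top rest [279. 224.] 0.66 [0.454 0.007 0.003]
top rest [161. 210.] 0.39 [0.487 0.307 0.003]
top coolant_bottle [272. 147.] 0.66 [0.648 0.026 0.   ]
top timer [398. 163.] 0.87 [ 0.609 -0.296  0.   ]
top magnifier [336. 159.] 0.81 [ 0.616 -0.136  0.   ]
wrist cam at [ 0.351 -0.583  0.383]
```

View pics/s.png

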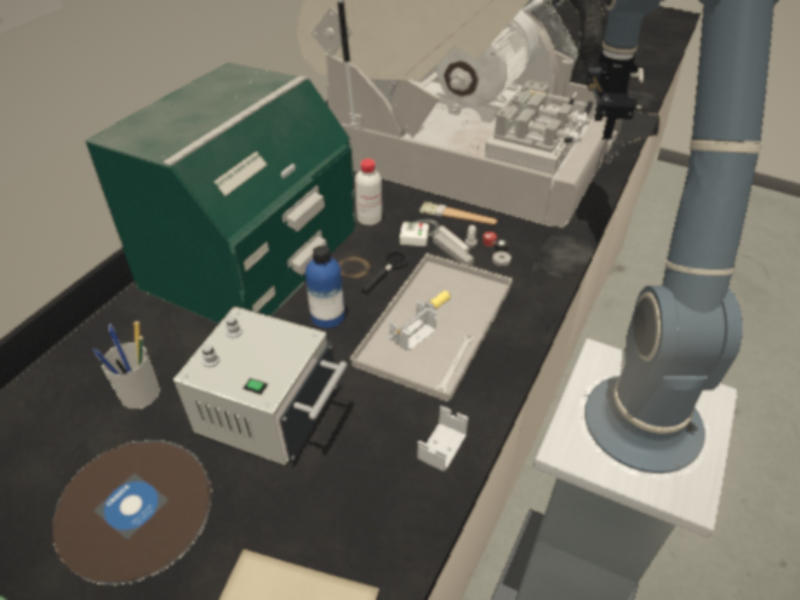

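View pics/t.png

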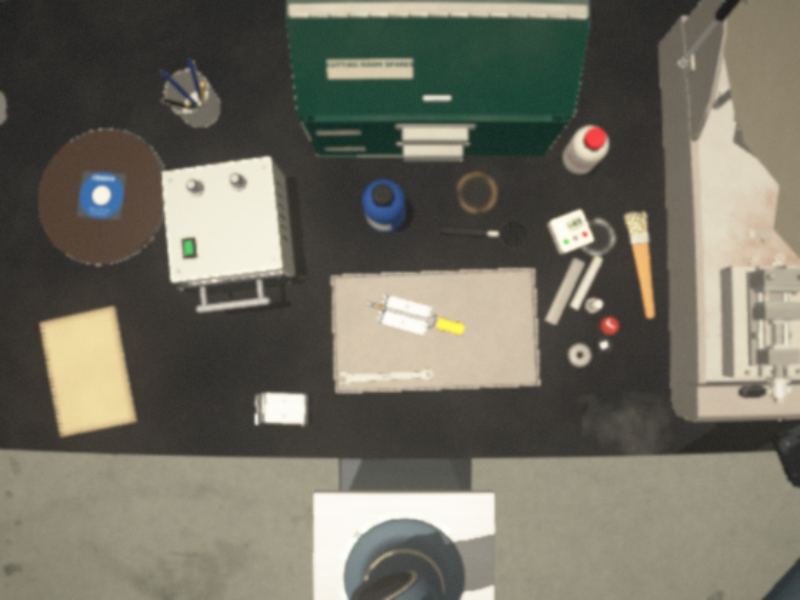

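The scene view shows the grey unit at about (255,380), its bar at (325,390), and the blue bottle at (325,290). The top view shows the tray at (435,330). Things that could be taken for the rest and dipstick:
- **Rest in the tray:** top frame (279,224), carrying the yellow-handled dipstick with its grip at (314,230). It is farther from the base, so this is the one I choose.
- **Empty rest:** (200,287), nearer the base, so rejected.
- **Brush with an orange handle:** about (450,185), rejected.
- **White bottle with a red cap:** about (410,105), rejected.

```bash
cat >> h.py <<'E'
def pose(p,yaw,tilt=0,rollx=0):
    """tool z down, tool x at heading yaw; tilt about tool y (deg): + leans tool z toward tool x"""
    return np.array(p,float), Ro.from_euler('xyz',[np.pi,0,yaw])*Ro.from_rotvec([rollx*np.pi/180,tilt*np.pi/180,0])
def rel(target,o=None):
    o=o or arm.get_obs();R0=Ro.from_matrix(rot(o));p,R=target
    d=R0.inv().apply(p-np.array(o["ee_pos"]))*100; a=(R0.inv()*R).as_rotvec(degrees=True)
    print("t cm",np.round(d,2),"a deg",np.round(a,1)," |t|",round(np.linalg.norm(d),1),"|a|",round(np.linalg.norm(a),1))
E
cat > b.py <<'E'
from h import *
np.set_printoptions(precision=4,suppress=True)
F={n:arm.grab_frame(n) for n in ["top","scene"]};C={n:cam(F[n]) for n in F}
for n in F:
  for l,z in [("tank_handle",.122),("unit",.148),("rest",.02),("tool_tray",.02),("dipstick_grip",.043)]:
    for r in arm.silhouettes(n,l)[:2]:
        m=r["region"].astype(np.uint8);ys,xs=np.nonzero(m)
        P=np.array([atz(C[n],(x,y),z)[:2] for x,y in zip(xs,ys)][::max(1,len(xs)//1500)])
        (c,s,a)=cv2.minAreaRect((P*1000).astype(np.float32));print(n,l,round(r["confidence"],2),len(xs),c,s,a)
for l in ["tank_handle","dipstick_grip","dipstick_collar","dipstick_tip","rest","unit","coolant_bottle"]:
    a=[arm.tip_of(n,l) for n in F]
    if all(a):print(l,tri([(C[n],x[0]["xy"]) for n,x in zip(F,a)]))
a=cv2.resize(F["top"]["pixels"][185:260,225:345],(800,500),interpolation=cv2.INTER_CUBIC);cv2.imwrite("pics/crop.png",a)
yaw=1.57;rel(pose([.44,.27,.36],yaw))
rel(pose([.45,-.25,.38],yaw))
E
python3 b.py
```

```text
top tank_handle 0.71 1003 (496.5158386230469, 268.26080322265625) (54.960880279541016, 178.83154296875) 7.176342487335205
top unit 0.78 7764 (583.6033325195312, 277.6388854980469) (235.17642211914062, 200.7517852783203) 8.512290954589844
top rest 0.9 568 (463.53265380859375, -1.6530952453613281) (84.39315795898438, 50.313785552978516) 75.92304992675781
top rest 0.88 652 (302.4131164550781, 212.93475341796875) (52.08525085449219, 84.90625) 0.07260863482952118
top dipstick_grip 0.84 381 (456.0030822753906, -21.603721618652344) (166.9951934814453, 21.754365921020508) 75.87779235839844
top dipstick_grip 0.61 993 (502.26080322265625, 290.1961975097656) (58.12141036987305, 193.5290985107422) 6.995669841766357
scene tank_handle 0.83 1845 (493.27001953125, 297.17584228515625) (64.65422058105469, 237.98452758789062) 7.751287937164307
scene unit 0.58 8487 (571.3045654296875, 321.5731201171875) (247.9518280029297, 248.6954345703125) 6.424223899841309
scene rest 0.63 830 (299.54595947265625, 203.18890380859375) (59.28942108154297, 116.40733337402344) 0.9545425176620483
scene rest 0.58 490 (464.07342529296875, -9.349876403808594) (119.35030364990234, 77.41863250732422) 74.49808502197266
scene dipstick_grip 0.49 209 (460.22662353515625, -22.148765563964844) (173.93106079101562, 25.661117553710938) 71.40841674804688
tank_handle [0.4729 0.2695 0.129 ]
dipstick_grip [ 0.4398 -0.0795  0.0504]
dipstick_collar [ 0.448  -0.0468  0.0317]
dipstick_tip [0.4845 0.0638 0.0383]
rest [0.4571 0.0039 0.0075]
unit [ 0.5882  0.1456 -0.1195]
coolant_bottle [ 0.6489  0.0284 -0.0005]
t cm [ 51.21 -73.97 -13.74] a deg [ -0.   -0.  -65.6]  |t| 91.0 |a| 65.6
t cm [ 30.69 -26.18 -15.74] a deg [ -0.   -0.  -65.6]  |t| 43.3 |a| 65.6
```

View pics/crop.png

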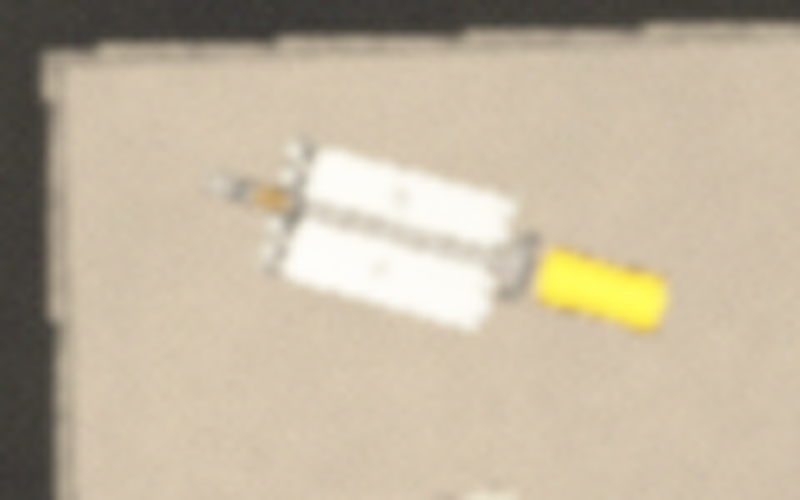

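The crop confirms my choice. The yellow grip is at about (600,288), the collar at (515,262) and the tip at (215,185), all lying in the tray's rest. Moving off now, up first.

move_arm(moves=[{"tz": -5, "fingers": 2.7}, {"tz": -10, "fingers": 2.7}, {"tz": -15, "fingers": 2.7}, {"tz": -17, "fingers": 2.7}, {"tx": 5, "ty": -4, "tz": -17, "az": -8, "fingers": 2.7}, {"tx": 9, "ty": -8, "tz": -17, "az": -16, "fingers": 2.7}, {"tx": 13, "ty": -12, "tz": -17, "az": -24, "fingers": 2.7}, {"tx": 17, "ty": -15, "tz": -17, "az": -32, "fingers": 2.7}, {"tx": 21, "ty": -18, "tz": -17, "az": -40, "fingers": 2.7}, {"tx": 25, "ty": -21, "tz": -17, "az": -48, "fingers": 2.7}])

```text
invalid input at $.moves[0]: expected keys tx, ty, tz, ax, ay, az, fingers
```

```bash
python3 -c "
from h import *
o=arm.get_obs();print(o['ee_pos'],o['tcp_rot'],o['joint_positions'])
rel(pose([.43,.0,.36],np.radians(93)));rel(pose([.40,.26,.34],np.radians(97.2)))"
```

```text
[ 0.27822018 -0.61498895  0.22255023] [-3.14157425e+00 -1.55856750e-05  4.24811480e-01] [ 1.11711353  0.46862789 -0.04861001  1.53250905  0.02412554  1.1410593
 -0.08230106]
t cm [ 39.18 -49.78 -13.74] a deg [ -0.   -0.  -68.7]  |t| 64.8 |a| 68.7
t cm [ 47.16 -74.7  -11.74] a deg [ -0.   -0.  -72.9]  |t| 89.1 |a| 72.9
```

move_arm(moves=[{"tx": 0, "ty": 0, "tz": -5, "ax": 0, "ay": 0, "az": 0, "fingers": 2.7}, {"tx": 0, "ty": 0, "tz": -10, "ax": 0, "ay": 0, "az": 0, "fingers": 2.7}, {"tx": 0, "ty": 0, "tz": -15, "ax": 0, "ay": 0, "az": 0, "fingers": 2.7}, {"tx": 3, "ty": -3, "tz": -16, "ax": 0, "ay": 0, "az": -8, "fingers": 2.7}, {"tx": 6, "ty": -6, "tz": -16, "ax": 0, "ay": 0, "az": -15, "fingers": 2.7}, {"tx": 9, "ty": -9, "tz": -16, "ax": 0, "ay": 0, "az": -22, "fingers": 2.7}, {"tx": 12, "ty": -12, "tz": -16, "ax": 0, "ay": 0, "az": -29, "fingers": 2.7}, {"tx": 15, "ty": -15, "tz": -16, "ax": 0, "ay": 0, "az": -36, "fingers": 2.7}, {"tx": 18, "ty": -18, "tz": -16, "ax": 0, "ay": 0, "az": -43, "fingers": 2.7}, {"tx": 21, "ty": -22, "tz": -16, "ax": 0, "ay": 0, "az": -50, "fingers": 2.7}])

```text
t: 4.1
ee_pos: [0.3793, -0.3269, 0.3825]
tcp_rot: [3.141, 0.0, 1.301]
wrist_force: [0.6, 0.6, 0.4]
opening: 0.319
grasp_force: 0.0
```

```bash
python3 -c "
from h import *
o=arm.get_obs();print(o['ee_pos'],o['tcp_rot'],o['joint_positions'])
rel(pose([.43,.0,.36],np.radians(93)));rel(pose([.40,.25,.32],np.radians(97.2)))"
```

```text
[ 0.37932662 -0.326917    0.38253343] [3.14094698e+00 3.64102742e-04 1.30147299e+00] [ 0.91919613  0.09154881 -0.3171586   1.68188304  0.02922287  1.37205618
  0.32820536]
t cm [32.86 -3.82  2.24] a deg [  0.    0.  -18.4]  |t| 33.2 |a| 18.4
t cm [ 56.16 -13.36   6.22] a deg [  0.    0.  -22.6]  |t| 58.1 |a| 22.6
```

move_arm(moves=[{"tx": 4, "ty": 0, "tz": 0, "ax": 0, "ay": 0, "az": -3, "fingers": 2.7}, {"tx": 9, "ty": 0, "tz": 0, "ax": 0, "ay": 0, "az": -6, "fingers": 2.7}, {"tx": 14, "ty": -1, "tz": 1, "ax": 0, "ay": 0, "az": -9, "fingers": 2.7}, {"tx": 19, "ty": -2, "tz": 1, "ax": 0, "ay": 0, "az": -12, "fingers": 2.7}, {"tx": 24, "ty": -3, "tz": 2, "ax": 0, "ay": 0, "az": -15, "fingers": 2.7}, {"tx": 29, "ty": -4, "tz": 2, "ax": 0, "ay": 0, "az": -18, "fingers": 2.7}, {"tx": 34, "ty": -5, "tz": 3, "ax": 0, "ay": 0, "az": -20, "fingers": 2.7}, {"tx": 39, "ty": -7, "tz": 4, "ax": 0, "ay": 0, "az": -22, "fingers": 2.7}, {"tx": 44, "ty": -8, "tz": 5, "ax": 0, "ay": 0, "az": -22.6, "fingers": 2.7}, {"tx": 49, "ty": -10, "tz": 6, "ax": 0, "ay": 0, "az": -22.6, "fingers": 2.7}])

```text
t: 5.1
ee_pos: [0.4162, 0.1541, 0.3262]
tcp_rot: [3.14, 0.001, 1.691]
wrist_force: [1.4, 0.0, 0.4]
opening: 0.309
grasp_force: 0.0
```

```bash
cat > c.py <<'E'
from h import *
np.set_printoptions(precision=4,suppress=True)
o=arm.get_obs();print(o['ee_pos'],o['tcp_rot'],o['joint_positions'])
f=arm.grab_frame("wrist");c=cam(f,o);cv2.imwrite("pics/w1.png",f["pixels"])
print("cam",-c[2].T@c[3])
for r in arm.tip_of("wrist","tank_handle")[:2]:print(r["confidence"],r["xy"],atz(c,r["xy"],.122))
for r in arm.silhouettes("wrist","tank_handle")[:1]:
    ys,xs=np.nonzero(r["region"]);P=np.array([atz(c,(x,y),.122)[:2] for x,y in zip(xs[::7],ys[::7])])
    print(cv2.minAreaRect((P*1000).astype(np.float32)))
E
python3 c.py
```

```text
[0.4162 0.1541 0.3262] [3.1396 0.0006 1.6912] [ 0.3965  0.0514 -0.8627  1.8639  0.0425  1.2428 -0.3587]
cam [0.4082 0.2314 0.4876]
0.67 [357.7, 63.9] [0.4767 0.2764 0.122 ]
((499.3876647949219, 262.05645751953125), (57.35127639770508, 147.31387329101562), 7.055239200592041)
```

View pics/w1.png

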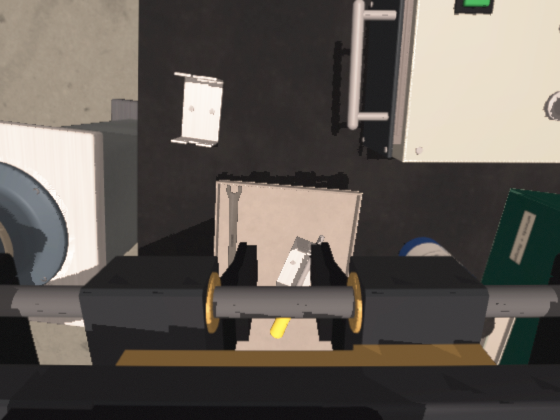

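The wrist view shows the bar running from (358,4) to (352,127), with the hood's front edge from about (410,0) to (400,158).

```bash
cat > d.py <<'E'
from h import *
np.set_printoptions(precision=4,suppress=True)
o=arm.get_obs();f=arm.grab_frame("wrist");c=cam(f,o)
a,b=atz(c,(358,3),.122),atz(c,(352.5,126),.122);print(a,b,(a+b)/2,np.linalg.norm(a-b),np.degrees(np.arctan2(*(a-b)[1::-1])))
print("hood front",atz(c,(412,30),.148),atz(c,(402,140),.148))
h=np.array([.477,.275]);
rel(pose([h[0],h[1],.24],np.radians(97)),o)
E
python3 d.py
```

```text
[0.4642 0.3315 0.122 ] [0.4796 0.2191 0.122 ] [0.4719 0.2753 0.122 ] 0.1134854442779077 97.79302329925993
hood front [0.5119 0.3097 0.148 ] [0.5244 0.2133 0.148 ]
t cm [11.04  7.69  8.59] a deg [-0.  -0.   0.4]  |t| 16.0 |a| 0.4
```

move_arm(moves=[{"tx": 3, "ty": 2, "tz": 2, "ax": 0, "ay": 0, "az": 0, "fingers": 2.7}, {"tx": 6, "ty": 4, "tz": 4, "ax": 0, "ay": 0, "az": 0, "fingers": 2.7}, {"tx": 9, "ty": 6, "tz": 6, "ax": 0, "ay": 0, "az": 0, "fingers": 2.7}, {"tx": 11, "ty": 7.5, "tz": 8, "ax": 0, "ay": 0, "az": 0, "fingers": 2.7}, {"tx": 11, "ty": 7.5, "tz": 10, "ax": 0, "ay": 0, "az": 0, "fingers": 2.7}, {"tx": 11, "ty": 7.5, "tz": 12, "ax": 0, "ay": 0, "az": 0, "fingers": 2.7}, {"tx": 11, "ty": 7.5, "tz": 13.5, "ax": 0, "ay": 0, "az": 0, "fingers": 2.7}, {"tx": 11, "ty": 7.5, "tz": 13.5, "ax": 0, "ay": 0, "az": 0, "fingers": 2.7}, {"tx": 11, "ty": 7.5, "tz": 13.5, "ax": 0, "ay": 0, "az": 0, "fingers": 2.7}, {"tx": 11, "ty": 7.5, "tz": 13.5, "ax": 0, "ay": 0, "az": 0, "fingers": 2.7}])

```text
t: 6.3
ee_pos: [0.4783, 0.2707, 0.1922]
tcp_rot: [3.139, -0.0, 1.691]
wrist_force: [-0.0, 0.0, -0.4]
opening: 0.308
grasp_force: 0.0
```

```bash
sed -i 's/w1.png/w2.png/' c.py; python3 c.py
```

```text
[0.4783 0.2707 0.1922] [ 3.1393 -0.0005  1.691 ] [ 0.0702  0.4205 -0.8548  1.8346  0.3643  1.0491 -0.8062]
cam [0.4703 0.3478 0.3538]
0.82 [278.1, 212.0] [0.4757 0.2746 0.122 ]
((494.7398681640625, 292.03900146484375), (54.40717315673828, 144.35220336914062), 6.609897136688232)
```

View pics/w2.png

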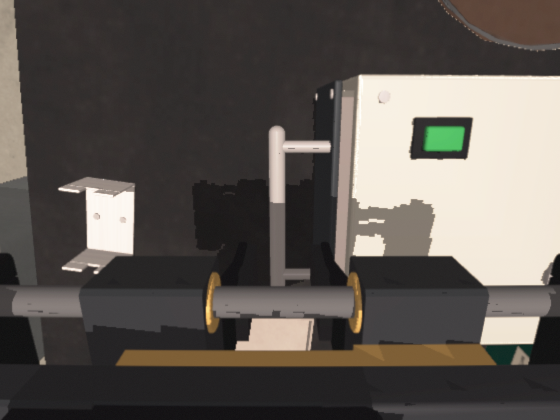

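The wrist view shows the bar at column 278, midway between the fingers at about 235 and 325. It's aligned to about 2 mm, so I'll descend and grip.

move_arm(moves=[{"tx": 0, "ty": -0.2, "tz": 2, "ax": 0, "ay": 0, "az": 0, "fingers": 2.7}, {"tx": 0, "ty": -0.2, "tz": 4, "ax": 0, "ay": 0, "az": 0.5, "fingers": 2.7}, {"tx": 0, "ty": -0.2, "tz": 6, "ax": 0, "ay": 0, "az": 0.5, "fingers": 2.7}, {"tx": 0, "ty": -0.2, "tz": 7.5, "ax": 0, "ay": 0, "az": 0.5, "fingers": 2.7}, {"tx": 0, "ty": -0.2, "tz": 8.8, "ax": 0, "ay": 0, "az": 0.5, "fingers": 2.7}, {"tx": 0, "ty": -0.2, "tz": 8.8, "ax": 0, "ay": 0, "az": 0.5, "fingers": 2.7}, {"tx": 0, "ty": -0.2, "tz": 8.8, "ax": 0, "ay": 0, "az": 0.5, "fingers": 0.4}, {"tx": 0, "ty": -0.2, "tz": 8.8, "ax": 0, "ay": 0, "az": 0.5, "fingers": 0.4}, {"tx": 0, "ty": -0.2, "tz": 8.8, "ax": 0, "ay": 0, "az": 0.5, "fingers": 0.4}, {"tx": 0, "ty": -0.2, "tz": 8.8, "ax": 0, "ay": 0, "az": 0.5, "fingers": 0.4}])

```text
t: 7.45
ee_pos: [0.4746, 0.2707, 0.1037]
tcp_rot: [-3.141, 0.0, 1.684]
wrist_force: [-3.5, 0.5, 6.0]
opening: 0.112
grasp_force: 30.0
```

move_arm(moves=[{"tx": 0, "ty": -1, "tz": 0, "ax": 0, "ay": 0, "az": 0, "fingers": 0.4}, {"tx": 0, "ty": -2, "tz": 0, "ax": 0, "ay": 0, "az": 0, "fingers": 0.4}, {"tx": 0, "ty": -3, "tz": 0, "ax": 0, "ay": 0, "az": 0, "fingers": 0.4}, {"tx": 0, "ty": -4, "tz": 0, "ax": 0, "ay": 0, "az": 0, "fingers": 0.4}, {"tx": 0, "ty": -5, "tz": 0, "ax": 0, "ay": 0, "az": 0, "fingers": 0.4}, {"tx": -0.1, "ty": -6, "tz": 0, "ax": 0, "ay": 0, "az": 0, "fingers": 0.4}, {"tx": -0.1, "ty": -7, "tz": 0, "ax": 0, "ay": 0, "az": 0, "fingers": 0.4}, {"tx": -0.1, "ty": -8, "tz": 0, "ax": 0, "ay": 0, "az": 0, "fingers": 0.4}, {"tx": -0.1, "ty": -8.6, "tz": 0, "ax": 0, "ay": 0, "az": 0, "fingers": 0.4}, {"tx": -0.1, "ty": -9, "tz": 0, "ax": 0, "ay": 0, "az": 0, "fingers": 0.4}])

```text
t: 8.45
ee_pos: [0.3877, 0.2603, 0.1037]
tcp_rot: [3.137, -0.002, 1.683]
wrist_force: [4.3, 1.9, -1.1]
opening: 0.113
grasp_force: 30.0
```

move_arm(moves=[{"tx": 0, "ty": -0.4, "tz": 0, "ax": 0, "ay": 0, "az": 0, "fingers": 0.4}, {"tx": 0, "ty": -0.8, "tz": 0, "ax": 0, "ay": 0, "az": 0, "fingers": 0.4}, {"tx": 0, "ty": -1.1, "tz": 0, "ax": 0, "ay": 0, "az": 0, "fingers": 0.4}, {"tx": 0, "ty": -1.4, "tz": 0, "ax": 0, "ay": 0, "az": 0, "fingers": 0.4}, {"tx": 0, "ty": -1.7, "tz": 0, "ax": 0, "ay": 0, "az": 0, "fingers": 0.4}, {"tx": 0, "ty": -2.0, "tz": 0, "ax": 0, "ay": 0, "az": 0, "fingers": 0.4}, {"tx": 0, "ty": -2.2, "tz": 0, "ax": 0, "ay": 0, "az": 0, "fingers": 0.4}, {"tx": 0, "ty": -2.4, "tz": 0, "ax": 0, "ay": 0, "az": 0, "fingers": 0.4}, {"tx": 0, "ty": -2.4, "tz": 0, "ax": 0, "ay": 0, "az": 0, "fingers": 0.4}, {"tx": 0, "ty": -2.4, "tz": 0, "ax": 0, "ay": 0, "az": 0, "fingers": 0.4}])

```text
t: 9.45
ee_pos: [0.371, 0.2583, 0.1039]
tcp_rot: [3.127, -0.007, 1.681]
wrist_force: [23.5, 5.3, -19.7]
opening: 0.112
grasp_force: 30.0
```

move_arm(moves=[{"tx": 0, "ty": 0.3, "tz": 0, "ax": 0, "ay": 0, "az": 0, "fingers": 0.4}, {"tx": 0, "ty": 0.5, "tz": 0, "ax": 0, "ay": 0, "az": 0, "fingers": 0.4}, {"tx": 0, "ty": 0.5, "tz": 0, "ax": 0, "ay": 0, "az": 0, "fingers": 2.6}, {"tx": 0, "ty": 0.5, "tz": 0, "ax": 0, "ay": 0, "az": 0, "fingers": 2.6}, {"tx": 0, "ty": 0.5, "tz": 0, "ax": 0, "ay": 0, "az": 0, "fingers": 2.6}, {"tx": 0, "ty": 0.5, "tz": 0, "ax": 0, "ay": 0, "az": 0, "fingers": 2.6}, {"tx": 0, "ty": 0.5, "tz": -3, "ax": 0, "ay": 0, "az": 0, "fingers": 2.6}, {"tx": 0, "ty": 0.5, "tz": -7, "ax": 0, "ay": 0, "az": 0, "fingers": 2.6}, {"tx": 0, "ty": 0.5, "tz": -12, "ax": 0, "ay": 0, "az": 0, "fingers": 6}, {"tx": 0, "ty": 0.5, "tz": -17, "ax": 0, "ay": 0, "az": 0, "fingers": 6}])

```text
t: 10.45
ee_pos: [0.366, 0.2569, 0.2742]
tcp_rot: [-3.139, 0.001, 1.684]
wrist_force: [1.5, 0.1, 0.0]
opening: 0.401
grasp_force: 0.0
```

```bash
cat > e.py <<'E'
from h import *
np.set_printoptions(precision=4,suppress=True)
o=arm.get_obs();print(o['ee_pos'],o['tcp_rot'],o['joint_positions'])
C={};T={}
for n in ["scene","top","wrist"]:
    f=arm.grab_frame(n);C[n]=cam(f,o);cv2.imwrite(f"pics/{n}3.png",f["pixels"])
    for l,z in [("tank_handle",.122),("tube_mouth",.126)]:
        for r in arm.tip_of(n,l)[:2]:
            print(n,l,round(r["confidence"],2),r["xy"],atz(C[n],r["xy"],z));T.setdefault(l,{}).setdefault(n,r["xy"])
for l in T:
    if len(T[l])>1:print(l,tri([(C[n],x) for n,x in T[l].items()]))
for n in ["scene","top"]:
    for r in arm.silhouettes(n,"tube_mouth")[:2]:print(n,r["confidence"],r["xy"],r["region"].sum())
rel(pose([.42,-.075,.25],np.radians(75.5),20),o)
E
python3 e.py; python3 -c "
import cv2
a=cv2.imread('pics/scene3.png')[200:350,130:330];b=cv2.imread('pics/top3.png')[130:280,90:290]
cv2.imwrite('pics/m3.png',cv2.resize(cv2.hconcat([a,b]),(800,300),interpolation=cv2.INTER_CUBIC))"
```

```text
[0.366  0.2569 0.2742] [-3.1394  0.0009  1.6843] [ 0.2166  0.1354 -0.9903  1.9328  0.1239  1.1394 -0.7083]
scene tank_handle 0.92 [275.8, 283.4] [0.3654 0.2514 0.122 ]
scene tube_mouth 0.86 [238.4, 258.7] [0.4749 0.2311 0.126 ]
top tank_handle 0.82 [167.3, 256.7] [0.3737 0.262  0.122 ]
top tube_mouth 0.7 [185.0, 212.7] [0.4743 0.221  0.126 ]
top tube_mouth 0.67 [254.7, 211.9] [0.476  0.0614 0.126 ]
wrist tank_handle 0.61 [291.5, 186.2] [0.3741 0.261  0.122 ]
wrist tube_mouth 0.94 [392.6, 238.6] [0.4762 0.2219 0.126 ]
tank_handle [0.3703 0.2593 0.1272]
tube_mouth [0.4774 0.2225 0.1191]
scene 0.84 [234.1, 290.8] 4981
top 0.57 [178.3, 216.1] 3054
t cm [-33.58   1.61   2.44] a deg [-3.8 19.8 20.8]  |t| 33.7 |a| 29.0
```

View pics/m3.png

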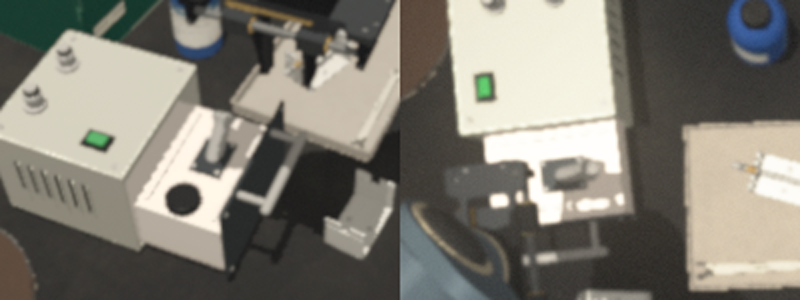

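The tank is out. In the scene view the tube's mouth shows at frame pixel (238,259), and in the wrist view at (393,239), with the dark filler cap separate. Next, over to the dipstick with a trial tilt.

```bash
cat >> h.py <<'E'
def grip(G,d,a,back=0):
    """pose with grasp point at G(3), tool x along heading d(deg), tilt a, backed off along tool z"""
    p,R=pose(G,np.radians(d),a); z=R.apply([0,0,1]); return p+z*(.019-back),R
E
python3 -c "
from h import *
rel(grip([.436,-.083,.043],75.5,30,.17))"
```

```text
t cm [-41.6    0.37   9.84] a deg [-5.6 29.7 20.5]  |t| 42.8 |a| 36.5
```

move_arm(moves=[{"tx": -4, "ty": 0, "tz": 0, "ax": 0, "ay": 0, "az": 2, "fingers": 5}, {"tx": -9, "ty": 0, "tz": 0, "ax": -1, "ay": 3, "az": 5, "fingers": 5}, {"tx": -14, "ty": 0, "tz": 0, "ax": -2, "ay": 7, "az": 8, "fingers": 5}, {"tx": -19, "ty": 0, "tz": 1, "ax": -3, "ay": 12, "az": 11, "fingers": 5}, {"tx": -24, "ty": 0, "tz": 3, "ax": -4, "ay": 17, "az": 14, "fingers": 5}, {"tx": -29, "ty": 0, "tz": 5, "ax": -5, "ay": 22, "az": 17, "fingers": 5}, {"tx": -34, "ty": 0, "tz": 7, "ax": -5.6, "ay": 26, "az": 20, "fingers": 5}, {"tx": -38, "ty": 0.2, "tz": 9, "ax": -5.6, "ay": 29.7, "az": 20.5, "fingers": 5}, {"tx": -41.6, "ty": 0.4, "tz": 9.8, "ax": -5.6, "ay": 29.7, "az": 20.5, "fingers": 5}, {"tx": -41.6, "ty": 0.4, "tz": 9.8, "ax": -5.6, "ay": 29.7, "az": 20.5, "fingers": 5}])

```text
t: 12.0
ee_pos: [0.418, -0.162, 0.1722]
tcp_rot: [-3.14, -0.525, 1.306]
wrist_force: [-0.2, 0.7, 0.2]
opening: 0.573
grasp_force: 0.0
```

```bash
cat > g.py <<'E'
from h import *
np.set_printoptions(precision=4,suppress=True)
o=arm.get_obs();print(o['ee_pos'],o['tcp_rot'],o['joint_positions'])
f=arm.grab_frame("wrist");c=cam(f,o);cv2.imwrite("pics/w4.png",f["pixels"])
for l in ["dipstick_grip","dipstick_collar","dipstick_tip"]:
    for r in arm.tip_of("wrist",l)[:2]:print(l,round(r["confidence"],2),r["xy"],atz(c,r["xy"],.043))
print(proj(c,[[.436,-.083,.043]]))
rel(grip([.436,-.083,.043],75.5,30,.17),o)
E
python3 g.py
```

```text
[ 0.418  -0.162   0.1722] [-3.1404 -0.5247  1.3058] [ 0.9337  0.3099 -0.3874  2.0412 -0.4559  1.022   0.5713]
dipstick_grip 0.61 [281.3, 177.4] [ 0.4403 -0.0774  0.043 ]
dipstick_collar 0.94 [286.6, 144.0] [ 0.4538 -0.0465  0.043 ]
dipstick_tip 0.69 [287.2, 41.8] [0.4843 0.0629 0.043 ]
[[278.3988 184.181 ]]
t cm [ 0.55 -0.24  0.13] a deg [ 0.3 -0.1 -0.6]  |t| 0.6 |a| 0.7
```

View pics/w4.png

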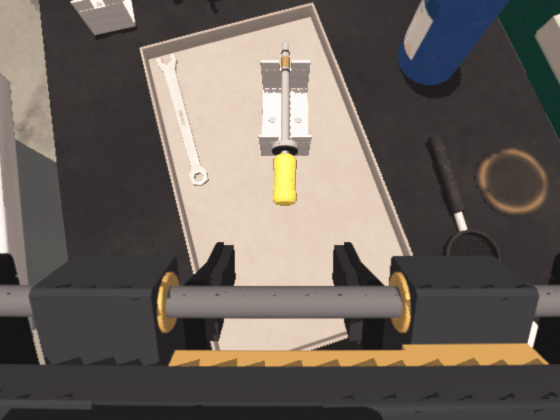

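The wrist view shows the yellow grip at (285,178), the collar at (286,145) and the tip at (287,42), nearly in line with the finger centre at column 285. Taking the grip as (0.442, -0.081).

```bash
python3 -c "
from h import *
rel(grip([.441,-.084,.043],74.6,30,.05));rel(grip([.441,-.084,.043],74.6,30,0))"
```

```text
t cm [-0.24  0.46 12.02] a deg [-0.4 -0.1  0.9]  |t| 12.0 |a| 1.0
t cm [-0.25  0.5  17.02] a deg [-0.4 -0.1  0.9]  |t| 17.0 |a| 1.0
```

move_arm(moves=[{"tx": -0.2, "ty": 0.3, "tz": 4, "ax": 0, "ay": 0, "az": 0.9, "fingers": 5}, {"tx": -0.2, "ty": 0.5, "tz": 8, "ax": 0, "ay": 0, "az": 0.9, "fingers": 5}, {"tx": -0.2, "ty": 0.5, "tz": 11, "ax": 0, "ay": 0, "az": 0.9, "fingers": 5}, {"tx": -0.2, "ty": 0.5, "tz": 14, "ax": 0, "ay": 0, "az": 0.9, "fingers": 5}, {"tx": -0.2, "ty": 0.5, "tz": 16, "ax": 0, "ay": 0, "az": 0.9, "fingers": 5}, {"tx": -0.2, "ty": 0.5, "tz": 17, "ax": 0, "ay": 0, "az": 0.9, "fingers": 5}, {"tx": -0.2, "ty": 0.5, "tz": 17, "ax": 0, "ay": 0, "az": 0.9, "fingers": 5}, {"tx": -0.2, "ty": 0.5, "tz": 17, "ax": 0, "ay": 0, "az": 0.9, "fingers": 3.2}, {"tx": -0.2, "ty": 0.5, "tz": 17, "ax": 0, "ay": 0, "az": 0.9, "fingers": 2.6}, {"tx": -0.2, "ty": 0.5, "tz": 17, "ax": 0, "ay": 0, "az": 0.9, "fingers": 2.6}])

```text
t: 13.2
ee_pos: [0.4445, -0.0772, 0.0276]
tcp_rot: [-3.136, -0.524, 1.299]
wrist_force: [0.2, -0.1, -0.1]
opening: 0.384
grasp_force: 0.0
```

```bash
sed -i 's/w4/w5/' g.py; python3 g.py
```

```text
[ 0.4445 -0.0772  0.0276] [-3.1365 -0.5236  1.2994] [ 0.7949  0.5455 -0.4567  2.1849 -0.5312  0.5954  0.582 ]
dipstick_grip 0.59 [278.0, 262.4] [ 0.4433 -0.0782  0.043 ]
dipstick_collar 0.83 [278.6, 192.0] [ 0.4524 -0.0455  0.043 ]
[[265.5048 276.7541]]
t cm [  0.09  -0.61 -16.83] a deg [ 0.2 -0.  -0.9]  |t| 16.8 |a| 0.9
```

View pics/w5.png

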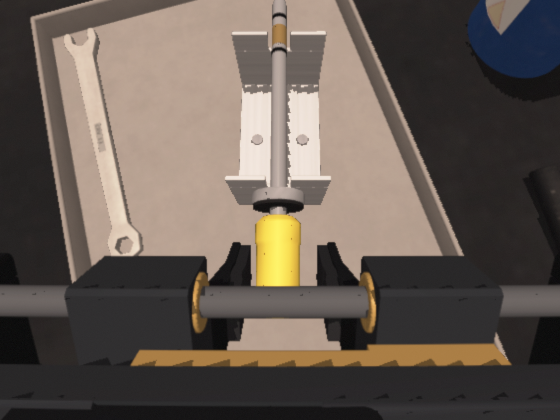

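The fingers straddle the yellow grip, with the rod axis at column 279 parallel to the tool. Closing, then lifting.

move_arm(moves=[{"tx": 0, "ty": 0, "tz": 0, "ax": 0, "ay": 0, "az": 0, "fingers": 1.4}, {"tx": 0, "ty": 0, "tz": 0, "ax": 0, "ay": 0, "az": 0, "fingers": 1.4}, {"tx": 0, "ty": 0, "tz": 0, "ax": 0, "ay": 0, "az": 0, "fingers": 1.4}, {"tx": 0, "ty": 0, "tz": 0, "ax": 0, "ay": 0, "az": 0, "fingers": 1.4}, {"tx": 0, "ty": 0, "tz": 0, "ax": 0, "ay": 0, "az": 0, "fingers": 1.4}, {"tx": -0.5, "ty": 0, "tz": -0.9, "ax": 0, "ay": 0, "az": 0, "fingers": 1.4}, {"tx": -1.5, "ty": 0, "tz": -2.6, "ax": 0, "ay": 0, "az": 0, "fingers": 1.4}, {"tx": -3, "ty": 0, "tz": -5.2, "ax": 0, "ay": 0, "az": 0, "fingers": 1.4}, {"tx": -5, "ty": 0, "tz": -8.7, "ax": 0, "ay": 0, "az": 0, "fingers": 1.4}, {"tx": -7, "ty": 0, "tz": -12.1, "ax": 0, "ay": 0, "az": 0, "fingers": 1.4}])

```text
t: 14.4
ee_pos: [0.4113, -0.1948, 0.0975]
tcp_rot: [-3.134, -0.524, 1.299]
wrist_force: [-0.4, -0.2, -1.5]
opening: 0.243
grasp_force: 29.9
```

```bash
cat > k.py <<'E'
from h import *
np.set_printoptions(precision=4,suppress=True)
o=arm.get_obs();print(o['ee_pos'],o['tcp_rot'],o['joint_positions'],o['opening'])
R=rot(o);p=np.array(o['ee_pos']);a=np.radians(30)
C={};T={}
for n in ["scene","top","wrist"]:
    f=arm.grab_frame(n);C[n]=cam(f,o);cv2.imwrite(f"pics/{n}6.png",f["pixels"])
    for l in ["dipstick_collar","dipstick_tip"]:
        for r in arm.tip_of(n,l)[:1]:T.setdefault(l,{})[n]=r["xy"];print(n,l,round(r["confidence"],2),r["xy"])
dt=np.array([np.cos(a),0,-np.sin(a)]);g=np.array([0,0,-.019])
for L in [.04,.155]:print("pred",{n:proj(C[n],[p+R@(g+L*dt)])[0] for n in C})
for l in T:
    if len(T[l])>1:
        X=tri([(C[n],x) for n,x in T[l].items()]);q=R.T@(X-p);print(l,X,"tool",q,"along",(q-g)@dt,"perp",np.cross(q-g,dt))
E
python3 k.py
```

```text
[ 0.4113 -0.1948  0.0975] [-3.1341 -0.524   1.2994] [ 0.964   0.4492 -0.3677  2.0592 -0.4277  0.9003  0.6541] 0.24250327976958128
scene dipstick_collar 0.72 [238.8, 254.8]
scene dipstick_tip 0.63 [298.5, 195.4]
top dipstick_collar 0.62 [352.0, 237.0]
top dipstick_tip 0.94 [307.5, 224.4]
wrist dipstick_collar 0.93 [282.0, 194.9]
wrist dipstick_tip 0.59 [279.5, 2.5]
pred {'scene': array([332.523 , 163.6597]), 'top': array([364.6806, 238.7655]), 'wrist': array([279.1366, 223.2389])}
pred {'scene': array([321.8269, 142.6019]), 'top': array([344.9336, 230.68  ]), 'wrist': array([ 271.6568, -311.8326])}
dipstick_collar [ 0.4957 -0.09   -0.1468] tool [-0.0152  0.0552  0.273 ] along -0.15918097754357968 perp [-0.0276  0.2453 -0.0478]
dipstick_tip [ 0.4516 -0.0554  0.1117] tool [0.1328 0.0018 0.0603] along 0.0753388205820509 perp [-0.0009  0.1351 -0.0016]
```

The gripper holds the stick with an opening of 21 mm and the tip 155 mm from the grasp, as it should be. Next is a look at the tube's mouth in the insertion orientation, offset to the side.

```bash
cat > l.py <<'E'
from h import *
M=np.array([.474,.223,.126])
p,R=pose([0,0,0],np.radians(97.4),-15)
T=(M-R.apply([.10,.03,.15]),R);print(T[0]);rel(T)
E
python3 l.py
```

```text
[0.45169035 0.16184756 0.29677078]
t cm [40.47 -5.62  0.33] a deg [  2.6 -44.6 -23.1]  |t| 40.9 |a| 50.3
```

move_arm(moves=[{"tx": 2.5, "ty": 0, "tz": -4.3, "ax": 0, "ay": 0, "az": 0, "fingers": 1.4}, {"tx": 5, "ty": 0, "tz": -8.6, "ax": 0, "ay": 0, "az": 0, "fingers": 1.4}, {"tx": 8, "ty": -1, "tz": -11, "ax": 0, "ay": -3, "az": -2, "fingers": 1.4}, {"tx": 12, "ty": -2, "tz": -11, "ax": 0.5, "ay": -8, "az": -5, "fingers": 1.4}, {"tx": 16, "ty": -2.5, "tz": -11, "ax": 1, "ay": -14, "az": -8, "fingers": 1.4}, {"tx": 20, "ty": -3, "tz": -10, "ax": 1.5, "ay": -20, "az": -11, "fingers": 1.4}, {"tx": 25, "ty": -3.5, "tz": -8, "ax": 2, "ay": -27, "az": -14, "fingers": 1.4}, {"tx": 29, "ty": -4, "tz": -6, "ax": 2.2, "ay": -33, "az": -17, "fingers": 1.4}, {"tx": 33, "ty": -4.5, "tz": -4, "ax": 2.4, "ay": -39, "az": -20, "fingers": 1.4}, {"tx": 37, "ty": -5, "tz": -2, "ax": 2.6, "ay": -44.6, "az": -23.1, "fingers": 1.4}])

```text
t: 15.85
ee_pos: [0.4468, 0.1212, 0.3005]
tcp_rot: [3.137, 0.269, 1.7]
wrist_force: [0.2, -0.5, -1.2]
opening: 0.242
grasp_force: 29.8
```

```bash
python3 l.py
```

```text
[0.45169035 0.16184756 0.29677078]
t cm [ 3.93  1.01 -0.69] a deg [0.2 0.4 0. ]  |t| 4.1 |a| 0.5
```

move_arm(moves=[{"tx": 2, "ty": 0.5, "tz": -0.3, "ax": 0, "ay": 0, "az": 0, "fingers": 1.4}, {"tx": 3.9, "ty": 1, "tz": -0.7, "ax": 0, "ay": 0, "az": 0, "fingers": 1.4}, {"tx": 3.9, "ty": 1, "tz": -0.7, "ax": 0.2, "ay": 0.4, "az": 0, "fingers": 1.4}, {"tx": 3.9, "ty": 1, "tz": -0.7, "ax": 0.2, "ay": 0.4, "az": 0, "fingers": 1.4}, {"tx": 3.9, "ty": 1, "tz": -0.7, "ax": 0.2, "ay": 0.4, "az": 0, "fingers": 1.4}, {"tx": 3.9, "ty": 1, "tz": -0.7, "ax": 0.2, "ay": 0.4, "az": 0, "fingers": 1.4}, {"tx": 3.9, "ty": 1, "tz": -0.7, "ax": 0.2, "ay": 0.4, "az": 0, "fingers": 1.4}, {"tx": 3.9, "ty": 1, "tz": -0.7, "ax": 0.2, "ay": 0.4, "az": 0, "fingers": 1.4}, {"tx": 3.9, "ty": 1, "tz": -0.7, "ax": 0.2, "ay": 0.4, "az": 0, "fingers": 1.4}, {"tx": 3.9, "ty": 1, "tz": -0.7, "ax": 0.2, "ay": 0.4, "az": 0, "fingers": 1.4}])

```text
t: 16.85
ee_pos: [0.4523, 0.159, 0.2962]
tcp_rot: [-3.14, 0.257, 1.698]
wrist_force: [1.1, -0.4, -0.6]
opening: 0.239
grasp_force: 29.8
```

```bash
cat > m.py <<'E'
from h import *
np.set_printoptions(precision=4,suppress=True)
o=arm.get_obs();print(o['ee_pos'],o['tcp_rot'],o['joint_positions'],o['t'])
R=rot(o);p=np.array(o['ee_pos'])
f=arm.grab_frame("wrist");c=cam(f,o);cv2.imwrite("pics/w7.png",f["pixels"])
for l in ["tube_mouth","dipstick_collar","dipstick_tip","tank_handle"]:
    for r in arm.tip_of("wrist",l)[:2]:
        print(l,round(r["confidence"],2),np.round(r["xy"],1),atz(c,r["xy"],.122 if 'h'==l[5] else .126))
a=np.radians(30.5)
for L in [.04,.155]:print("pred",L,proj(c,[p+R@(np.array([0,0,-.019])+L*np.array([np.cos(a),0,np.sin(a)]))])[0])
E
python3 m.py
```

```text
[0.4523 0.159  0.2962] [-3.1395  0.2565  1.6975] [ 0.1813  0.2302 -0.8843  1.8117  0.4009  1.3497 -0.6982] 16.85
tube_mouth 0.74 [318.9  73.9] [0.4754 0.2222 0.126 ]
tube_mouth 0.74 [403.2 208.3] [0.5857 0.1027 0.126 ]
dipstick_collar 0.95 [281.  192.1] [0.4578 0.1056 0.126 ]
tank_handle 0.85 [197.6   1.5] [0.3732 0.2628 0.122 ]
tank_handle 0.63 [440.6   3.6] [0.5606 0.2856 0.122 ]
pred 0.04 [280.2092 195.7149]
pred 0.155 [280.7953   0.6461]
```

View pics/w7.png

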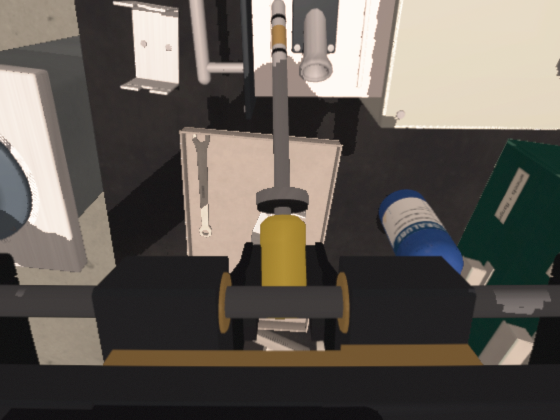

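The wrist view shows the mouth ellipse centred near (316.5,70), the tube parallel to the rod (rod at column 280), and the collar at (282,197).

```bash
cat > n.py <<'E'
from h import *
np.set_printoptions(precision=4,suppress=True)
o=arm.get_obs();R=rot(o);p=np.array(o['ee_pos'])
f=arm.grab_frame("wrist");c=cam(f,o)
g=cv2.cvtColor(f["pixels"],cv2.COLOR_BGR2GRAY)[50:90,290:345]
cv2.imwrite("pics/m7.png",cv2.resize(g,None,fx=10,fy=10,interpolation=cv2.INTER_CUBIC))
M1=atz(c,(316.5,70),.126);print(M1)
# outline of rim for M candidates
for M in (M1,np.array([.4754,.2222,.126])):
    h=np.radians(97.4);ax=np.array([-np.cos(h),-np.sin(h),1])/2**.5;u=np.array([-np.sin(h),np.cos(h),0]);v=np.cross(ax,u)
    print(np.round(proj(c,[M+.0145*(s*u+t*v) for s,t in((1,0),(-1,0),(0,1),(0,-1))]),1).tolist(), "tube foot",proj(c,[M-.055*ax])[0])
a=np.radians(30.5);d=R@np.array([np.cos(a),0,np.sin(a)]);print("rod dir",d,"unit h",[np.cos(h)*.707,np.sin(h)*.707,-.707])
M=(M1+np.array([.4754,.2222,.126]))/2
for L in (.03,0,-.115):   # tip distance outside the mouth
    tcp=M-d*(L+.155)+R@np.array([0,0,.019]);rel((tcp,Ro.from_matrix(R)),o)
E
python3 n.py
```

```text
[0.4729 0.2253 0.126 ]
[[299.1, 70.0], [333.9, 70.0], [315.0, 80.2], [318.1, 58.8]] tube foot [314.9788  15.3225]
[[301.6, 74.3], [336.1, 74.2], [317.3, 84.2], [320.6, 63.3]] tube foot [317.2277  19.6606]
rod dir [-0.0905  0.6989 -0.7094] unit h [np.float64(-0.09105848678033697), np.float64(0.7011115118048449), -0.707]
t cm [-5.71  3.01  7.41] a deg [0. 0. 0.]  |t| 9.8 |a| 0.0
t cm [-3.12  3.01  8.93] a deg [0. 0. 0.]  |t| 9.9 |a| 0.0
t cm [ 6.79  3.01 14.77] a deg [0. 0. 0.]  |t| 16.5 |a| 0.0
```

View pics/m7.png

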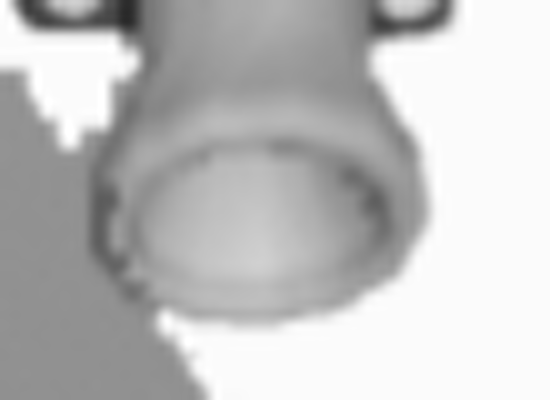

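Mouth centre refined to (316.0,71.7), so the lateral shift is about 2.95 cm. Moving to 3 cm outside the mouth, on its axis.

move_arm(moves=[{"tx": -3, "ty": 0, "tz": 0, "ax": 0, "ay": 0, "az": 0, "fingers": 1.4}, {"tx": -5.7, "ty": 1, "tz": 0, "ax": 0, "ay": 0, "az": 0, "fingers": 1.4}, {"tx": -5.7, "ty": 2, "tz": 2, "ax": 0, "ay": 0, "az": 0, "fingers": 1.4}, {"tx": -5.7, "ty": 2.95, "tz": 4, "ax": 0, "ay": 0, "az": 0, "fingers": 1.4}, {"tx": -5.7, "ty": 2.95, "tz": 6, "ax": 0, "ay": 0, "az": 0, "fingers": 1.4}, {"tx": -5.7, "ty": 2.95, "tz": 7.4, "ax": 0, "ay": 0, "az": 0, "fingers": 1.4}, {"tx": -5.7, "ty": 2.95, "tz": 7.4, "ax": 0, "ay": 0, "az": 0, "fingers": 1.4}, {"tx": -5.7, "ty": 2.95, "tz": 7.4, "ax": 0, "ay": 0, "az": 0, "fingers": 1.4}, {"tx": -5.7, "ty": 2.95, "tz": 7.4, "ax": 0, "ay": 0, "az": 0, "fingers": 1.4}, {"tx": -5.7, "ty": 2.95, "tz": 7.4, "ax": 0, "ay": 0, "az": 0, "fingers": 1.4}])

```text
t: 18.15
ee_pos: [0.4912, 0.0902, 0.2399]
tcp_rot: [-3.141, 0.256, 1.698]
wrist_force: [0.5, 0.3, -0.5]
opening: 0.242
grasp_force: 29.9
```

```bash
cat > q.py <<'E'
from h import *
np.set_printoptions(precision=4,suppress=True)
o=arm.get_obs();R=rot(o);p=np.array(o['ee_pos']);print(p,o['tcp_rot'],o['wrist_force'],o['t'])
M=np.array([.4726,.2242,.126]);a=np.radians(30.5);dt=np.array([np.cos(a),0,np.sin(a)]);g=np.array([0,0,-.019])
T={};C={}
for n in ["scene","top"]:
    f=arm.grab_frame(n);c=C[n]=cam(f,o);cv2.imwrite(f"pics/{n}8.png",f["pixels"])
    for l,X in [("dipstick_tip",p+R@(g+.155*dt)),("tube_mouth",M),("dipstick_collar",p+R@(g+.041*dt))]:
        print(n,l,"pred",proj(c,[X])[0],[(round(r["confidence"],2),np.round(r["xy"],1).tolist()) for r in arm.tip_of(n,l)[:2]])
mt=R.T@(M-p);print("mouth in tool",mt,"tip",g+.155*dt)
for L in (.01,0,-.02,-.06,-.112):print(L,(mt-dt*(L+.155)-g)*100)
E
python3 q.py
```

```text
[0.4912 0.0902 0.2399] [-3.1414  0.2563  1.698 ] [ 0.4753  0.3145 -0.4706] 18.15
scene dipstick_tip pred [243.3632 244.1241] [(0.71, [243.3, 242.9])]
scene tube_mouth pred [240.81   257.0602] [(0.96, [238.0, 258.1])]
scene dipstick_collar pred [255.3681 196.7407] [(0.75, [254.4, 199.9])]
top dipstick_tip pred [190.8773 211.0196] [(0.46, [269.0, 148.2])]
top tube_mouth pred [183.5945 213.4239] [(0.73, [336.2, 160.1])]
top dipstick_collar pred [221.9183 203.7369] [(0.64, [222.1, 202.3])]
mouth in tool [ 0.1597 -0.0014  0.0759] tip [0.1336 0.     0.0597]
0.01 [ 1.7542 -0.1449  1.1175]
0 [ 2.6159 -0.1449  1.6251]
-0.02 [ 4.3391 -0.1449  2.6402]
-0.06 [ 7.7856 -0.1449  4.6703]
-0.112 [12.2661 -0.1449  7.3095]
```

move_arm(moves=[{"tx": 0.5, "ty": -0.05, "tz": 0.3, "ax": 0, "ay": 0, "az": 0, "fingers": 1.4}, {"tx": 1, "ty": -0.05, "tz": 0.65, "ax": 0, "ay": 0, "az": 0, "fingers": 1.4}, {"tx": 1.5, "ty": -0.05, "tz": 1, "ax": 0, "ay": 0, "az": 0, "fingers": 1.4}, {"tx": 2, "ty": -0.05, "tz": 1.25, "ax": 0, "ay": 0, "az": 0, "fingers": 1.4}, {"tx": 2.5, "ty": -0.05, "tz": 1.55, "ax": 0, "ay": 0, "az": 0, "fingers": 1.4}, {"tx": 3, "ty": -0.05, "tz": 1.85, "ax": 0, "ay": 0, "az": 0, "fingers": 1.4}, {"tx": 3.5, "ty": -0.05, "tz": 2.15, "ax": 0, "ay": 0, "az": 0, "fingers": 1.4}, {"tx": 4, "ty": -0.05, "tz": 2.45, "ax": 0, "ay": 0, "az": 0, "fingers": 1.4}, {"tx": 4.3, "ty": -0.05, "tz": 2.6, "ax": 0, "ay": 0, "az": 0, "fingers": 1.4}, {"tx": 4.3, "ty": -0.05, "tz": 2.6, "ax": 0, "ay": 0, "az": 0, "fingers": 1.4}])

```text
t: 19.55
ee_pos: [0.4856, 0.1246, 0.2025]
tcp_rot: [-3.139, 0.256, 1.699]
wrist_force: [-0.2, 0.6, -0.9]
opening: 0.246
grasp_force: 29.9
```

```bash
sed -i 's/8.png/9.png/' q.py; python3 q.py; python3 -c "
import cv2
a=cv2.imread('pics/scene9.png')[180:290,190:320];b=cv2.imread('pics/top9.png')[165:260,150:262];b=cv2.resize(b,(130,110))
cv2.imwrite('pics/m9.png',cv2.resize(cv2.hconcat([a,b]),(800,338),interpolation=cv2.INTER_CUBIC))"
```

```text
[0.4856 0.1246 0.2025] [-3.1388  0.2563  1.6988] [-0.2046  0.5972 -0.9403] 19.55
scene dipstick_tip pred [238.8329 265.4562] [(0.56, [236.8, 266.1])]
scene tube_mouth pred [240.81   257.0602] [(0.95, [238.4, 258.9])]
scene dipstick_collar pred [250.6926 218.1376] [(0.72, [238.7, 256.0]), (0.61, [251.2, 219.8])]
top dipstick_tip pred [179.0659 214.5467] []
top tube_mouth pred [183.5945 213.4239] []
top dipstick_collar pred [208.1099 207.6728] []
mouth in tool [ 0.1165 -0.      0.0486] tip [0.1336 0.     0.0597]
0.01 [-2.5636 -0.0024 -1.6178]
0 [-1.7019 -0.0024 -1.1103]
-0.02 [ 0.0213 -0.0024 -0.0952]
-0.06 [ 3.4678 -0.0024  1.935 ]
-0.112 [ 7.9483 -0.0024  4.5742]
```

View pics/m9.png

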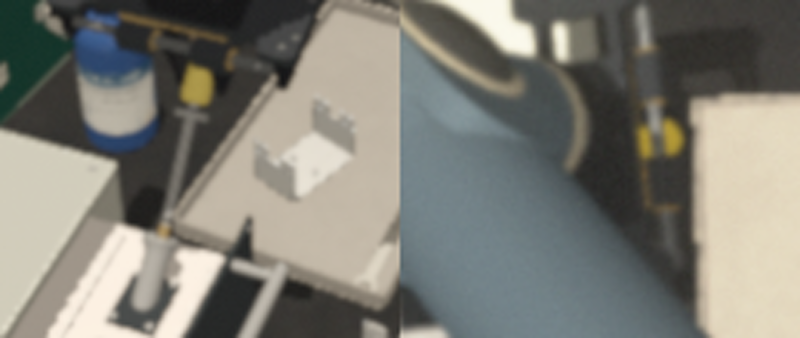

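The scene crop shows the rod entering the mouth centrally, with its brass band at the rim, at about (160,235) in the crop. No contact force, so I'll continue.

move_arm(moves=[{"tx": 0.4, "ty": 0, "tz": 0.2, "ax": 0, "ay": 0, "az": 0, "fingers": 1.4}, {"tx": 0.8, "ty": 0, "tz": 0.42, "ax": 0, "ay": 0, "az": 0, "fingers": 1.4}, {"tx": 1.3, "ty": 0, "tz": 0.7, "ax": 0, "ay": 0, "az": 0, "fingers": 1.4}, {"tx": 1.7, "ty": 0, "tz": 0.95, "ax": 0, "ay": 0, "az": 0, "fingers": 1.4}, {"tx": 2.15, "ty": 0, "tz": 1.2, "ax": 0, "ay": 0, "az": 0, "fingers": 1.4}, {"tx": 2.6, "ty": 0, "tz": 1.47, "ax": 0, "ay": 0, "az": 0, "fingers": 1.4}, {"tx": 3, "ty": 0, "tz": 1.7, "ax": 0, "ay": 0, "az": 0, "fingers": 1.4}, {"tx": 3.45, "ty": 0, "tz": 1.97, "ax": 0, "ay": 0, "az": 0, "fingers": 1.4}, {"tx": 3.9, "ty": 0, "tz": 2.24, "ax": 0, "ay": 0, "az": 0, "fingers": 1.4}, {"tx": 4.3, "ty": 0, "tz": 2.47, "ax": 0, "ay": 0, "az": 0, "fingers": 1.4}])

```text
t: 20.95
ee_pos: [0.4812, 0.1596, 0.1677]
tcp_rot: [-3.139, 0.256, 1.698]
wrist_force: [0.7, 0.6, -1.4]
opening: 0.249
grasp_force: 29.9
```

move_arm(moves=[{"tx": 0.5, "ty": 0, "tz": 0.29, "ax": 0, "ay": 0, "az": 0, "fingers": 1.4}, {"tx": 1, "ty": 0, "tz": 0.59, "ax": 0, "ay": 0, "az": 0, "fingers": 1.4}, {"tx": 1.5, "ty": 0, "tz": 0.88, "ax": 0, "ay": 0, "az": 0, "fingers": 1.4}, {"tx": 2, "ty": 0, "tz": 1.18, "ax": 0, "ay": 0, "az": 0, "fingers": 1.4}, {"tx": 2.4, "ty": 0, "tz": 1.41, "ax": 0, "ay": 0, "az": 0, "fingers": 1.4}, {"tx": 2.7, "ty": 0, "tz": 1.59, "ax": 0, "ay": 0, "az": 0, "fingers": 1.4}, {"tx": 3, "ty": 0, "tz": 1.77, "ax": 0, "ay": 0, "az": 0, "fingers": 1.4}, {"tx": 3.3, "ty": 0, "tz": 1.94, "ax": 0, "ay": 0, "az": 0, "fingers": 1.4}, {"tx": 3.5, "ty": 0, "tz": 2.06, "ax": 0, "ay": 0, "az": 0, "fingers": 1.4}, {"tx": 3.5, "ty": 0, "tz": 2.06, "ax": 0, "ay": 0, "az": 0, "fingers": 1.4}])

```text
t: 21.95
ee_pos: [0.4775, 0.1878, 0.1391]
tcp_rot: [-3.139, 0.256, 1.698]
wrist_force: [-0.2, 0.2, -0.4]
opening: 0.243
grasp_force: 29.9
```

```bash
python3 q.py | tail -7
```

```text
top dipstick_collar pred [184.6612 213.1137] []
mouth in tool [ 0.0388 -0.0002  0.0033] tip [0.1336 0.     0.0597]
0.01 [-10.3376  -0.0195  -6.1408]
0 [-9.476  -0.0195 -5.6333]
-0.02 [-7.7527 -0.0195 -4.6182]
-0.06 [-4.3062 -0.0195 -2.5881]
-0.112 [ 0.1743 -0.0195  0.0511]
```

move_arm(moves=[{"tx": 0.09, "ty": 0, "tz": 0.05, "ax": 0, "ay": 0, "az": 0, "fingers": 1.4}, {"tx": 0.17, "ty": 0, "tz": 0.1, "ax": 0, "ay": 0, "az": 0, "fingers": 1.4}, {"tx": 0.26, "ty": 0, "tz": 0.15, "ax": 0, "ay": 0, "az": 0, "fingers": 1.4}, {"tx": 0.34, "ty": 0, "tz": 0.2, "ax": 0, "ay": 0, "az": 0, "fingers": 1.4}, {"tx": 0.43, "ty": 0, "tz": 0.25, "ax": 0, "ay": 0, "az": 0, "fingers": 1.4}, {"tx": 0.52, "ty": 0, "tz": 0.3, "ax": 0, "ay": 0, "az": 0, "fingers": 1.4}, {"tx": 0.6, "ty": 0, "tz": 0.35, "ax": 0, "ay": 0, "az": 0, "fingers": 1.4}, {"tx": 0.6, "ty": 0, "tz": 0.35, "ax": 0, "ay": 0, "az": 0, "fingers": 1.4}, {"tx": 0.6, "ty": 0, "tz": 0.35, "ax": 0, "ay": 0, "az": 0, "fingers": 1.4}, {"tx": 0.6, "ty": 0, "tz": 0.35, "ax": 0, "ay": 0, "az": 0, "fingers": 1.4}])

```text
t: 23.35
ee_pos: [0.4773, 0.189, 0.1365]
tcp_rot: [-3.139, 0.265, 1.695]
wrist_force: [-3.2, -8.6, 16.6]
opening: 0.24
grasp_force: 29.9
```

move_arm(moves=[{"tx": 0.1, "ty": 0, "tz": 0.05, "ax": 0, "ay": 0, "az": 0, "fingers": 1.4}, {"tx": 0.17, "ty": 0, "tz": 0.1, "ax": 0, "ay": 0, "az": 0, "fingers": 1.4}, {"tx": 0.26, "ty": 0, "tz": 0.15, "ax": 0, "ay": 0, "az": 0, "fingers": 1.4}, {"tx": 0.3, "ty": 0, "tz": 0.18, "ax": 0, "ay": 0, "az": 0, "fingers": 1.4}, {"tx": 0.3, "ty": 0, "tz": 0.18, "ax": 0, "ay": 0, "az": 0, "fingers": 1.4}, {"tx": 0.3, "ty": 0, "tz": 0.18, "ax": 0, "ay": 0, "az": 0, "fingers": 1.4}, {"tx": 0.3, "ty": 0, "tz": 0.18, "ax": 0, "ay": 0, "az": 0, "fingers": 1.4}, {"tx": 0.3, "ty": 0, "tz": 0.18, "ax": 0, "ay": 0, "az": 0, "fingers": 1.4}, {"tx": 0.3, "ty": 0, "tz": 0.18, "ax": 0, "ay": 0, "az": 0, "fingers": 1.4}, {"tx": 0.3, "ty": 0, "tz": 0.18, "ax": 0, "ay": 0, "az": 0, "fingers": 1.4}])

```text
t: 24.35
ee_pos: [0.4784, 0.1891, 0.1358]
tcp_rot: [-3.141, 0.271, 1.693]
wrist_force: [-3.6, -14.5, 26.4]
opening: 0.244
grasp_force: 30.0
```

```bash
cat > v.py <<'E'
from h import *
np.set_printoptions(precision=4,suppress=True)
o=arm.get_obs();f=arm.grab_frame("scene");c=cam(f,o);w=arm.grab_frame("wrist");cw=cam(w,o)
for n in ["scene","wrist"]:
    for l in ["tube_mouth","dipstick_collar","tank_handle"]:print(n,l,[(round(r["confidence"],2),np.round(r["xy"],1).tolist()) for r in arm.tip_of(n,l)[:2]])
M=np.array([.4726,.2242,.126]);print(proj(c,[M]),proj(cw,[M]))
E
python3 v.py
```

```text
scene tube_mouth [(0.76, [239.3, 256.6])]
scene dipstick_collar [(0.51, [238.7, 259.2])]
scene tank_handle [(0.65, [270.4, 284.7])]
wrist tube_mouth [(0.74, [281.5, 193.7]), (0.47, [56.9, 83.3])]
wrist dipstick_collar [(0.56, [283.6, 192.5])]
wrist tank_handle [(0.97, [53.2, 82.3])]
[[240.81   257.0602]] [[277.0225 191.5929]]
```

The collar and mouth coincide to within 2 px in both views, at a hard stop of about 30 N, so it's seated. Drawing it straight out.

move_arm(moves=[{"tx": -0.9, "ty": 0, "tz": -0.55, "ax": 0, "ay": 0, "az": 0, "fingers": 1.4}, {"tx": -2.2, "ty": 0, "tz": -1.3, "ax": 0, "ay": 0, "az": 0, "fingers": 1.4}, {"tx": -3.5, "ty": 0, "tz": -2.06, "ax": 0, "ay": 0, "az": 0, "fingers": 1.4}, {"tx": -5, "ty": 0, "tz": -2.95, "ax": 0, "ay": 0, "az": 0, "fingers": 1.4}, {"tx": -6.5, "ty": 0, "tz": -3.83, "ax": 0, "ay": 0, "az": 0, "fingers": 1.4}, {"tx": -8, "ty": 0, "tz": -4.7, "ax": 0, "ay": 0, "az": 0, "fingers": 1.4}, {"tx": -9.5, "ty": 0, "tz": -5.6, "ax": 0, "ay": 0, "az": 0, "fingers": 1.4}, {"tx": -11, "ty": 0, "tz": -6.5, "ax": 0, "ay": 0, "az": 0, "fingers": 1.4}, {"tx": -12.5, "ty": 0, "tz": -7.4, "ax": 0, "ay": 0, "az": 0, "fingers": 1.4}, {"tx": -14, "ty": 0, "tz": -8.3, "ax": 0, "ay": 0, "az": 0, "fingers": 1.4}])

```text
t: 25.75
ee_pos: [0.4912, 0.0815, 0.2479]
tcp_rot: [-3.14, 0.256, 1.699]
wrist_force: [-0.2, -0.4, -0.8]
opening: 0.247
grasp_force: 30.0
```

```bash
cat > x.py <<'E'
from h import *
np.set_printoptions(precision=4,suppress=True)
o=arm.get_obs();R=rot(o);p=np.array(o['ee_pos']);print(p,o['tcp_rot'],o['joint_positions'])
a=np.radians(30.5);dt=np.array([np.cos(a),0,np.sin(a)]);g=np.array([0,0,-.019])
T={}
for n in ["scene","top","wrist"]:
    f=arm.grab_frame(n);c=cam(f,o)
    for l,X in [("dipstick_tip",p+R@(g+.155*dt)),("dipstick_collar",p+R@(g+.041*dt))]:
        print(n,l,"pred",proj(c,[X])[0],[(round(r["confidence"],2),np.round(r["xy"],1).tolist()) for r in arm.tip_of(n,l)[:2]])
    for l,z in [("tank_handle",.122),("tube_mouth",.126),("coolant_bottle",0)]:
        for r in arm.tip_of(n,l)[:1]:print(n,l,round(r["confidence"],2),atz(c,r["xy"],z))
# final: rod level, heading 75 deg, tip over tray centre, 0.19 m up
h=np.radians(85);p2,R2=pose([0,0,0],h,30.5);tip=np.array([.44,.03,.21])
print("tip now",p+R@(g+.155*dt));T=(tip-R2.apply(g+.155*dt),R2);print(T[0]);rel(T,o)
E
python3 x.py
```

```text
[0.4912 0.0815 0.2479] [-3.1395  0.2555  1.6985] [ 0.2899  0.2782 -0.8278  1.8698  0.4669  1.227  -0.5936]
scene dipstick_tip pred [245.1447 239.3677] [(0.68, [244.2, 240.4]), (0.29, [289.1, 165.2])]
scene dipstick_collar pred [257.105  191.9798] [(0.79, [256.5, 194.5]), (0.52, [184.5, 285.6])]
scene tank_handle 0.7 [0.3658 0.2595 0.122 ]
scene tube_mouth 0.63 [0.4743 0.2161 0.126 ]
scene coolant_bottle 0.63 [ 0.6144 -0.2983  0.    ]
top dipstick_tip pred [194.0878 210.8612] []
top dipstick_collar pred [225.6522 203.4336] [(0.16, [337.7, 162.5])]
top tank_handle 0.61 [0.368  0.2601 0.122 ]
top coolant_bottle 0.27 [0.5074 0.117  0.    ]
wrist dipstick_tip pred [280.7952   0.6427] []
wrist dipstick_collar pred [280.2149 193.721 ] [(0.92, [283.5, 193.7])]
wrist coolant_bottle 0.58 [0.6442 0.0316 0.    ]
tip now [0.4766 0.1947 0.1564]
[ 0.4273 -0.1148  0.1936]
t cm [-16.68  -8.82   9.98] a deg [-1.9 45.  12.5]  |t| 21.3 |a| 46.7
```

move_arm(moves=[{"tx": -2.5, "ty": 0, "tz": -1, "ax": 0, "ay": 2, "az": 0, "fingers": 1.4}, {"tx": -5, "ty": 0, "tz": -1, "ax": 0, "ay": 7, "az": 1, "fingers": 1.4}, {"tx": -8, "ty": -1, "tz": 0, "ax": 0, "ay": 13, "az": 3, "fingers": 1.4}, {"tx": -11, "ty": -2.5, "tz": 1.5, "ax": -0.5, "ay": 19, "az": 5, "fingers": 1.4}, {"tx": -13, "ty": -4, "tz": 3, "ax": -1, "ay": 25, "az": 7, "fingers": 1.4}, {"tx": -15, "ty": -5.5, "tz": 5, "ax": -1.3, "ay": 31, "az": 9, "fingers": 1.4}, {"tx": -17, "ty": -7, "tz": 6.5, "ax": -1.6, "ay": 37, "az": 11, "fingers": 1.4}, {"tx": -18.5, "ty": -8, "tz": 8, "ax": -1.9, "ay": 42, "az": 12.5, "fingers": 1.4}, {"tx": -19.6, "ty": -8.5, "tz": 8.7, "ax": -1.9, "ay": 45, "az": 12.5, "fingers": 1.4}, {"tx": -19.6, "ty": -8.5, "tz": 8.7, "ax": -1.9, "ay": 45, "az": 12.5, "fingers": 1.4}])

```text
t: 27.65
ee_pos: [0.4326, -0.1435, 0.2115]
tcp_rot: [-3.139, -0.533, 1.473]
wrist_force: [-0.5, -0.4, -0.7]
opening: 0.242
grasp_force: 30.0
```

move_arm(moves=[{"tx": 0, "ty": 0, "tz": 0, "ax": 0, "ay": 0, "az": 0, "fingers": 1.4}, {"tx": 0, "ty": 0, "tz": 0, "ax": 0, "ay": 0, "az": 0, "fingers": 1.4}, {"tx": 0, "ty": 0, "tz": 0, "ax": 0, "ay": 0, "az": 0, "fingers": 1.4}, {"tx": 0, "ty": 0, "tz": 0, "ax": 0, "ay": 0, "az": 0, "fingers": 1.4}, {"tx": 0, "ty": 0, "tz": 0, "ax": 0, "ay": 0, "az": 0, "fingers": 1.4}, {"tx": 0, "ty": 0, "tz": 0, "ax": 0, "ay": 0, "az": 0, "fingers": 1.4}, {"tx": 0, "ty": 0, "tz": 0, "ax": 0, "ay": 0, "az": 0, "fingers": 1.4}, {"tx": 0, "ty": 0, "tz": 0, "ax": 0, "ay": 0, "az": 0, "fingers": 1.4}, {"tx": 0, "ty": 0, "tz": 0, "ax": 0, "ay": 0, "az": 0, "fingers": 1.4}, {"tx": 0, "ty": 0, "tz": 0, "ax": 0, "ay": 0, "az": 0, "fingers": 1.4}])

```text
t: 28.65
ee_pos: [0.4336, -0.1392, 0.2134]
tcp_rot: [3.141, -0.532, 1.483]
wrist_force: [-0.3, -0.5, -0.9]
opening: 0.242
grasp_force: 30.0
```

```bash
python3 x.py; cat > y.py <<'E'
from h import *
o=arm.get_obs();f=arm.grab_frame("top");c=cam(f,o)
for l in ["tool_tray","timer","magnifier","coolant_bottle","tube_mouth"]:print(l,[(round(r["confidence"],2),np.round(atz(c,r["xy"],.126 if l[1]=="u" else 0),3).tolist()) for r in arm.tip_of("top",l)[:2]])
E
python3 y.py
```

```text
[ 0.4336 -0.1392  0.2134] [ 3.1408 -0.532   1.4826] [ 1.1332  0.3541 -0.7329  1.9371 -0.297   1.1313  0.4763]
scene dipstick_tip pred [293.476  174.0328] [(0.77, [290.7, 171.0])]
scene dipstick_collar pred [316.0099 151.8649] [(0.62, [290.6, 177.0]), (0.45, [314.5, 155.6])]
scene tank_handle 0.74 [0.4816 0.2173 0.122 ]
scene tube_mouth 0.84 [0.4741 0.2209 0.126 ]
scene coolant_bottle 0.9 [ 0.6544  0.0229 -0.    ]
top dipstick_tip pred [278.6679 223.1449] [(0.7, [278.0, 225.3])]
top dipstick_collar pred [333.5227 227.9458] [(0.89, [332.0, 229.2])]
top tank_handle 0.96 [0.3744 0.2602 0.122 ]
top tube_mouth 0.85 [0.4729 0.2203 0.126 ]
top coolant_bottle 0.9 [0.6462 0.0368 0.    ]
wrist dipstick_tip pred [280.6676   0.3346] []
wrist dipstick_collar pred [280.1603 193.2562] [(0.9, [283.6, 192.7])]
wrist coolant_bottle 0.9 [0.6454 0.0282 0.    ]
tip now [0.4465 0.0056 0.2297]
[ 0.4273 -0.1148  0.1936]
t cm [ 1.05 -0.84  2.9 ] a deg [ 0.1  0.  -0. ]  |t| 3.2 |a| 0.1
tool_tray [(0.63, [0.433, -0.172, 0.0])]
timer [(0.75, [0.604, -0.293, 0.0])]
magnifier [(0.71, [0.612, -0.14, 0.0]), (0.39, [0.433, -0.163, 0.0])]
coolant_bottle [(0.61, [0.646, 0.035, 0.0]), (0.27, [0.613, -0.139, 0.0])]
tube_mouth [(0.7, [0.472, 0.226, 0.126]), (0.3, [0.433, -0.154, 0.126])]
```

The tip is level at z = 0.23 but sits right above the rest. I'll draw back 8 cm along the rod so drops fall on bare tray.

move_arm(moves=[{"tx": -1, "ty": 0, "tz": -0.6, "ax": 0, "ay": 0, "az": 0, "fingers": 1.4}, {"tx": -3, "ty": 0, "tz": -1.8, "ax": 0, "ay": 0, "az": 0, "fingers": 1.4}, {"tx": -5, "ty": 0, "tz": -2.95, "ax": 0, "ay": 0, "az": 0, "fingers": 1.4}, {"tx": -6.5, "ty": 0, "tz": -3.8, "ax": 0, "ay": 0, "az": 0, "fingers": 1.4}, {"tx": -6.9, "ty": 0, "tz": -4.05, "ax": 0, "ay": 0, "az": 0, "fingers": 1.4}, {"tx": -6.9, "ty": 0, "tz": -4.05, "ax": 0, "ay": 0, "az": 0, "fingers": 1.4}, {"tx": -6.9, "ty": 0, "tz": -4.05, "ax": 0, "ay": 0, "az": 0, "fingers": 1.4}, {"tx": -6.9, "ty": 0, "tz": -4.05, "ax": 0, "ay": 0, "az": 0, "fingers": 1.4}, {"tx": -6.9, "ty": 0, "tz": -4.05, "ax": 0, "ay": 0, "az": 0, "fingers": 1.4}, {"tx": -6.9, "ty": 0, "tz": -4.05, "ax": 0, "ay": 0, "az": 0, "fingers": 1.4}])

```text
t: 30.85
ee_pos: [0.4266, -0.2183, 0.2134]
tcp_rot: [3.141, -0.532, 1.484]
wrist_force: [-0.6, 0.2, -1.8]
opening: 0.243
grasp_force: 30.0
```

```bash
python3 -c "
from h import *
o=arm.get_obs();print(o['ee_pos'],o['tcp_rot'],np.abs(o['qd']).max(),o['grasp_force'],o['t'])
print(arm.finish_job())"
```

```text
[ 0.42660823 -0.21827903  0.21340653] [ 3.14075554 -0.53177548  1.4837286 ] 0.002997101294261385 29.996866872534156 30.85
the job is handed in; nothing more can be done
None
```

The job is handed in at about 31 s: the tank is out at its stop, the dipstick was pushed in until its collar met the mouth and drawn out again, and it is now held level about 23 cm above the worktop with its tip over the tray; I viewed 11 pictures, one over the limit of 10.

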